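Turn the green-capped vial to the lamp and press the lamp's button

TASK

On the inspection stand, push the turntable round by one of its blue arms, either way, until the green-capped vial stands squarely in front of the middle of the lamp's black window. Only then press the red button on top of the lamp fully down and let it go. Do not touch the vials, do not pinch or lift anything, and leave the amber bottle, the beaker and the test-tube rack where they stand.

Things in the scene. Friction and masses are not known exactly. Their poses are not given: they have to be found in the camera images.
- turntable: Round aluminium turntable, 132 mm in diameter, its top 24 mm above the bench, on a fixed grey base plate 8 mm thick. Origin: on its vertical axis at bench height. It turns both ways without stops and stays where it is left; about 1 N at an arm's end moves it. Four blue arms point along its +x, +y, -x, -y. At 45 degrees between them, at radius 45 mm, four white cups (35 mm wide, rims 44 mm high) hold a vial each
- paddle (a point): middle of the upright paddle at the end of the turntable's +x arm, the place to push (any of the four like arms will do). Each arm reaches from radius 55 to 125 mm and is 10 mm thick; its paddle spans radius 83 to 125 mm and stands from 18 to 64 mm above the bench. This point: radius 104 mm, 41 mm above the bench; axes as the turntable's
- green_center (a point): glass sample vial with a green cap, 23 mm in diameter and 50 mm tall, standing loosely in one of the turntable's four wells; which well varies. The point is its centre, half-way up (about 53 mm above the bench when seated). This is the vial to bring to the lamp
- orange_center (a point): glass sample vial with an orange cap, 23 mm in diameter and 50 mm tall, standing loosely in one of the turntable's four wells; which well varies. The point is its centre, half-way up (about 53 mm above the bench when seated)
- black_center (a point): glass sample vial with a black cap, 23 mm in diameter and 50 mm tall, standing loosely in one of the turntable's four wells; which well varies. The point is its centre, half-way up (about 53 mm above the bench when seated)
- white_center (a point): glass sample vial with a white cap, 23 mm in diameter and 50 mm tall, standing loosely in one of the turntable's four wells; which well varies. The point is its centre, half-way up (about 53 mm above the bench when seated)
- beam (a point): the place where the centre of the green-capped vial must come: 45 mm from the turntable axis towards the lamp, 53 mm above the bench. A yellow line on the base plate runs from the disc's edge to the middle of the lamp window, and a yellow tick on the black top edge marks that middle. Its axes are the stand's: y points from the turntable axis to the lamp, z up
- window (a point): middle of the lamp's black window, 138 mm from the turntable axis, 63 mm above the bench; axes as the beam's. The lamp is a fixed white box behind it, 150 mm wide (x), 95 mm deep (y), 118 mm tall, with a black carrying handle on top, at +45 mm along x, rising to 155 mm above the bench
- lamp_button_top (a point): centre of the upper face of the round red push button, 28 mm in diameter, on top of the lamp; its z points up. It is pressed straight down
- lamp_button (a joint): travel of the lamp's button in m: 0 = released, 0.006 = fully down; a spring returns it; 5 N presses it fully down
- amber_bottle: loose amber bottle with a black cap, 60 mm in diameter, 120 mm tall, standing on the bench; origin at the centre of its underside; to be left alone
- beaker: loose glass beaker, 64 mm wide, 70 mm tall, standing on the bench; origin at the centre of its underside; to be left alone
- tube_rack: loose white test-tube rack with capped tubes, 70 mm (its x) by 200 mm (its y), 122 mm tall; origin at the centre of its underside; to be left alone
There are look-alikes about, which are no part of the job. Leave any pink or purple look-alike of the part that bears black_center alone.

How it is judged:
On the way, in this order (a step that is already met when the one before it is completed fails the run):
1. the green-capped vial stands in front of the middle of the lamp window and the turntable is still (horizontal distance between green_center and beam below 0.009 m and angular speed of turntable below 0.1 rad/s), for 0.2 s.
2. the lamp's button is pressed fully down (value of joint lamp_button above 0.0045 m and horizontal distance between green_center and beam below 0.009 m), for 0.1 s.
At the end, for the whole second after the job is handed in: The green-capped vial's centre is within 9 mm (horizontally) of its place in front of the window, the turntable is still, the button has been pressed and is up again, all four vials stand upright in their wells, and bottle, beaker and rack are within 20 mm of where they stood, upright (all of step 1 and value of joint lamp_button below 0.0015 m and z of each of green_center, orange_center, black_center, white_center in the frame of beam below 0.006 m and angle between each of green_center, orange_center, black_center, white_center, amber_bottle, beaker, tube_rack's own z axis and vertical below 0.2 rad and distance of each of amber_bottle, beaker, tube_rack from where it was at the start of the episode below 0.02 m); the robot touches nothing.
It fails at once if an arm of the turntable is pinched between the fingers (both faces of a paddle pressed at once) ((contact force between the fingers and turntable_c3 above 4 N and contact force between the fingers and turntable_c4 above 4 N) or (contact force between the fingers and turntable_c15 above 4 N and contact force between the fingers and turntable_c16 above 4 N) or (contact force between the fingers and turntable_c27 above 4 N and contact force between the fingers and turntable_c28 above 4 N) or (contact force between the fingers and turntable_c39 above 4 N and contact force between the fingers and turntable_c40 above 4 N)).
It fails at once if the lamp's button is pressed while the green-capped vial is not in front of the window (value of joint lamp_button above 0.003 m and horizontal distance between green_center and beam above 0.009 m).
It fails at once if a vial is touched by the robot (contact force between any of the fingers, the arm and vial_green above 1 N or contact force between any of the fingers, the arm and vial_orange above 1 N or contact force between any of the fingers, the arm and vial_black above 1 N or contact force between any of the fingers, the arm and vial_white above 1 N).
It fails at once if a vial is lifted from its well or tipped (z of any of green_center, orange_center, black_center, white_center in the frame of beam above 0.01 m or angle between any of green_center, orange_center, black_center, white_center's own z axis and vertical above 0.4 rad).
It fails at once if the bottle, beaker or rack is moved, lifted or tipped (distance of any of amber_bottle, beaker, tube_rack from where it was at the start of the episode above 0.02 m or angle between any of amber_bottle, beaker, tube_rack's own z axis and vertical above 0.3 rad).
It also fails if it takes over 58 s, if anything falls off the work surface, if the arm or the gripper's body presses on something with over 40 N, if the wrist force passes 120 N, or if a joint passes its speed limit or range.

ROBOT

A 6-joint arm with a two-finger parallel gripper is mounted at the origin on the work surface. World frame = base frame: x ahead of the robot, y to its left, z up, the work surface at z = 0. Lengths are in m, angles in rad, forces in N, time in s.
With the tool pointing down it reaches from about 0.35 to 0.775 m from the base axis. Payload 7.3 kg.
Tool frame: the origin (TCP) lies at the very end of the fingers, on their centre line; the grasp point (between the pads) lies 19 mm behind it; z points along the fingers, y is the line along which they close (so a half turn about z gives the same grasp; the last joint's range is limited). The gripper opens to 92 mm and grips with 3 to 60 N. Pads are 19 mm wide; open, the fingers measure 130 mm over their backs; the gripper's body (75 mm by 190 mm) begins 47 mm behind the grasp point.
Start: joints at [-1.424, 0.342, 1.524, -0, 1.275, -0.146], TCP at [0.152, -0.503, 0.227] pointing down, gripper open.
Joint ranges: [-2.53, 2.53], [-0.77, 2.02], [0.04, 2.7], [-1, 4.14], [0.28, 2.66], [-3.11, 3.11]. Speed limits (rad/s): [2.57, 2.57, 3.14, 3.14, 3.14, 3.14].

INTERFACE

Orientations are given as [roll, pitch, yaw] about the fixed x, y, z axes, in that order (R = Rz(yaw) Ry(pitch) Rx(roll)).
In Python, from cell import observe, read_camera, get_calibration, hand_in, search_frame gives the robot as it stands.
- The arm moves only by the tool step_arm, never from a script. Its argument "commands" is a list of rows, each an object with "translation": the shift along the tool's x, y, z in mm, a list of three; "roll": the turn about the tool's z in rad. In form: [{"translation": [x, y, z], "roll": roll}, ...]. A call has 1 to 20 rows; each row shifts and turns the commanded pose from where the row before left it, along the tool's axes as they then stand; what a row does not reach is not made up. A row lasts 1/12 s, in which the tool goes at most 41.7 mm and 7.16 degrees, less where a joint would pass 70% of its speed; a pose out of reach is approached as far as the arm can. A call is refused whole if a number of a shift passes 41.7 or a number of a turn 0.125, either way. A call with a gripper value outside its range is refused whole. "fingers" is the opening, from 0 (shut) to 1 (fully open), set as the call begins (left out, the last holds). The fingers move at their own pace and stop on an object; "grip_force" is the grip in N (left out, the last holds). Time passes only in rows, so rows that do not move let the fingers close. It gives the time, the measured TCP pose, the force, the opening and the grip force at its end, in the units of the state.
- observe(): the state, without advancing time (a new reading comes with each control period).
- read_camera(name): name is "scene" or "top" or "wrist"; returns the picture (384x512x3 uint8, red, green, blue); there is no depth.
- get_calibration(name): a dict with "camera_matrix" (3x3 intrinsics, pixels), "world_from_camera" (4x4, takes a point from camera to world coordinates). Camera axes: x right, y up, looking along -z (the intrinsics and any distortion apply to the point x, -y, -z); pixel columns grow to the right and rows downward; lengths in m; the calibration is good to about 2 mm. The wrist camera is an equidistant fisheye: a pixel r from the principal point sees the ray r / f radians off the axis. A picture is of the moment at which its call begins: read the wrist's pose just before it. get_calibration takes no time and is no camera call; for the wrist camera it gives the pose at the moment of the call.
- hand_in(): hands the job in; it is judged then, once.
Trained networks look in the newest picture that a camera, given by its name, has taken for a name from the list of things; names that differ only in an ending like _2 or _b are one class to them, and where a whole thing is asked for, a point or a joint stands for the part that bears it (a point fixed in the world has none). Each returns a list of dicts, best first, with "confidence" (0 to 1); they miss things now and then, are a little off and sometimes report something else, mostly with a low value. They report only what shows in the picture. A call takes as long as a camera call. They do not tell look-alikes from the thing itself.
- search_frame(camera, name): "at" ([x, y, z] in m, in world coordinates, good to about 4 mm: the middle of the surface that is visible of it).
The state is a dict: "time": time; "qpos": joint angles; "qvel": joint speeds; "joint_efforts": joint torques, N m; "tool_pos": TCP position; "tool_rot": TCP orientation; "contact_force": force on the tool from outside, world axes, zero at the start; "torque": the same for the moment, N m; "opening": finger opening in m; "grip_force": force on a finger pad.
Only numpy, scipy, OpenCV 4.12 (cv2) and the standard library are available. Lean on these libraries where they do the work, as an engineer would, in place of code of your own. Each camera call takes 0.05 s, during which the arm holds its last target. There are 200 camera calls.

## Working session

There is one attempt and no reset: what is moved stays moved. The work goes in short steps, Python scripts to look and compute and a tool call to move; the robot and the scene stay as the last step left them, time stands still between calls to the robot, and variables do not carry over. Pictures are saved under pics/ and viewed, at most 10 in all, crops included, and the job is handed in when it is done.

Besides the shell and the picture viewer there is one more tool, called after "Request:" by a JSON object that holds its "op" and its "data", one argument or row to a line. step_arm: Moves the arm, as the interface text tells. Its arguments: {"type":"object","properties":{"commands":{"type":"array"},"fingers":{"type":"number"},"grip_force":{"type":"number"}},"required":["commands"]}

```bash
mkdir -p pics
python3 - <<'E'
from cell import *
import cv2,numpy as np
o=observe();print(o['time'],o['tool_pos'],o['tool_rot'])
for c in ['scene','top']:
    im=read_camera(c);cv2.imwrite(f'pics/{c}0.png',cv2.cvtColor(im,cv2.COLOR_RGB2BGR))
    k=get_calibration(c);print(c,np.round(k['camera_matrix'],1).tolist(),np.round(k['world_from_camera'],3).tolist())
for n in ['turntable','green_center','orange_center','black_center','white_center','lamp_button_top','window','paddle','amber_bottle','beaker','tube_rack']:
    for c in ['top','scene']:
        try: print(n,c,[(np.round(d['at'],3).tolist(),round(d['confidence'],2)) for d in search_frame(c,n)][:4])
        except Exception as e: print(n,c,e)
E
```

```text
0.0 [ 0.15148136 -0.50226159  0.22605347] [-3.14011130e+00 -2.05657969e-04  2.92803530e-01]
scene [[394.3, 0.0, 258.2], [0.0, 394.3, 186.5], [0.0, 0.0, 1.0]] [[0.56, -0.58, 0.591, 1.079], [0.828, 0.384, -0.408, -0.369], [0.01, 0.718, 0.696, 0.711], [0.0, 0.0, 0.0, 1.0]]
top [[465.9, 0.0, 259.6], [0.0, 465.9, 192.8], [0.0, 0.0, 1.0]] [[-0.031, 0.995, -0.095, 0.442], [-0.999, -0.029, 0.017, -0.007], [0.015, 0.095, 0.995, 1.203], [0.0, 0.0, 0.0, 1.0]]
turntable top [([0.54, -0.09, 0.024], 0.67)]
turntable scene [([0.55, -0.093, 0.025], 0.72)]
green_center top []
green_center scene [([0.517, -0.12, 0.071], 0.44), ([0.554, 0.045, 0.044], 0.43)]
orange_center top [([0.514, -0.055, 0.079], 0.47)]
orange_center scene [([0.518, -0.059, 0.071], 0.58), ([0.582, -0.063, 0.065], 0.55)]
black_center top [([0.613, -0.254, 0.054], 0.6), ([0.719, -0.168, 0.049], 0.51), ([0.569, -0.12, 0.077], 0.49)]
black_center scene [([0.733, -0.176, 0.042], 0.8), ([0.623, -0.256, 0.042], 0.69), ([0.583, -0.127, 0.069], 0.54)]
white_center top []
white_center scene [([0.582, -0.066, 0.069], 0.64)]
lamp_button_top top [([0.462, 0.087, 0.139], 0.59)]
lamp_button_top scene []
window top [([0.505, 0.039, 0.008], 0.73)]
window scene [([0.555, 0.048, 0.047], 0.6)]
paddle top [([0.544, -0.089, 0.024], 0.72), ([0.48, 0.22, 0.08], 0.22)]
paddle scene [([0.549, -0.093, 0.031], 0.77)]
amber_bottle top [([0.543, -0.31, 0.079], 0.85), ([0.546, -0.092, 0.025], 0.57)]
amber_bottle scene [([0.566, -0.324, 0.076], 0.85)]
beaker top [([0.369, 0.066, 0.012], 0.58), ([0.514, -0.057, 0.077], 0.34)]
beaker scene [([0.374, 0.051, 0.051], 0.97), ([0.567, -0.324, 0.076], 0.57)]
tube_rack top [([0.48, 0.221, 0.081], 0.57)]
tube_rack scene [([0.52, 0.22, 0.076], 0.84)]
```

View pics/top0.png

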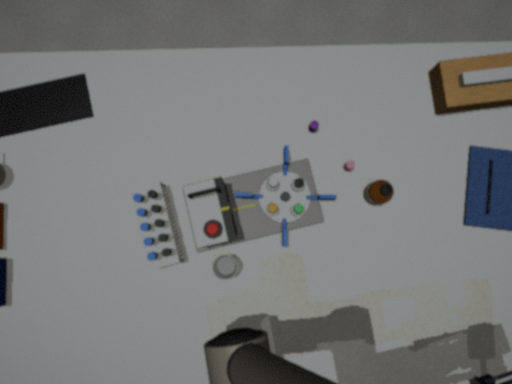

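View pics/scene0.png

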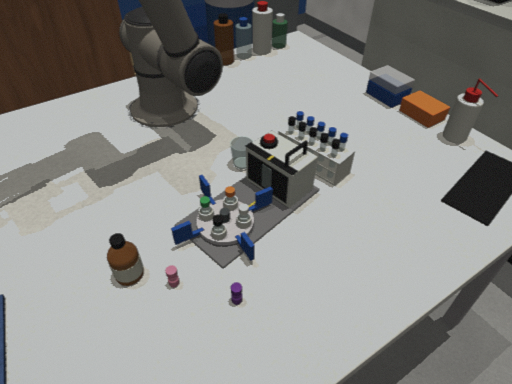

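Top view: turntable at about (285,197), green cap (298,209), orange (272,208), white (273,182), black (299,183). The yellow line runs from (256,206) to (222,209), and the red button is at (212,229). The pink (350,165) and purple (314,126) look-alikes are on the bench and I'll leave them alone. Next I'll measure the geometry and confirm it in a crop.

```bash
cat > h.py <<'E'
from cell import *
import cv2,numpy as np
def ray(cam,u,v,z):
    k=get_calibration(cam);K=k['camera_matrix'];T=np.array(k['world_from_camera'])
    d=T[:3,:3]@np.array([(u-K[0][2])/K[0][0],-(v-K[1][2])/K[1][1],-1]);o=T[:3,3]
    return o+d*(z-o[2])/d[2]
def blobs(im,lo,hi,box,amin=8):
    h=cv2.cvtColor(im,cv2.COLOR_RGB2HSV);m=cv2.inRange(h,lo,hi)
    z=np.zeros_like(m);x0,y0,x1,y1=box;z[y0:y1,x0:x1]=m[y0:y1,x0:x1]
    n,l,s,c=cv2.connectedComponentsWithStats(z)
    return [(c[i],s[i,4]) for i in range(1,n) if s[i,4]>=amin]
E
python3 - <<'E'
from h import *
im=read_camera('top')
B=(180,140,345,250)
for n,lo,hi,z in [('green',(45,90,60),(85,255,255),.078),('orange',(8,120,120),(22,255,255),.078),('yellow',(24,110,110),(35,255,255),.008),('red',(0,150,80),(6,255,255),.13),('red2',(172,150,80),(180,255,255),.13),('blue',(105,120,60),(125,255,255),.064)]:
    for c,a in blobs(im,lo,hi,B): 
        print(n,np.round(c,1),a,np.round(ray('top',*c,z),4))
c=im[140:255,175:345];cv2.imwrite('pics/crop0.png',cv2.cvtColor(cv2.resize(c,None,fx=4.7,fy=4.7,interpolation=cv2.INTER_CUBIC),cv2.COLOR_RGB2BGR))
E
```

```text
green [298.4 208.5] 53 [ 0.5088 -0.1195  0.078 ]
orange [272.6 207.5] 44 [ 0.5128 -0.057   0.078 ]
yellow [224.6 208.1] 17 [0.5194 0.0629 0.008 ]
red [212.2 228.6] 116 [0.4654 0.0855 0.13  ]
blue [285.4 159.1] 88 [ 0.6328 -0.0934  0.064 ]
blue [246.9 195.1] 93 [0.5461 0.0043 0.064 ]
blue [321.3 197. ] 80 [ 0.5362 -0.1783  0.064 ]
blue [284.2 233. ] 81 [ 0.4509 -0.0838  0.064 ]
```

View pics/crop0.png

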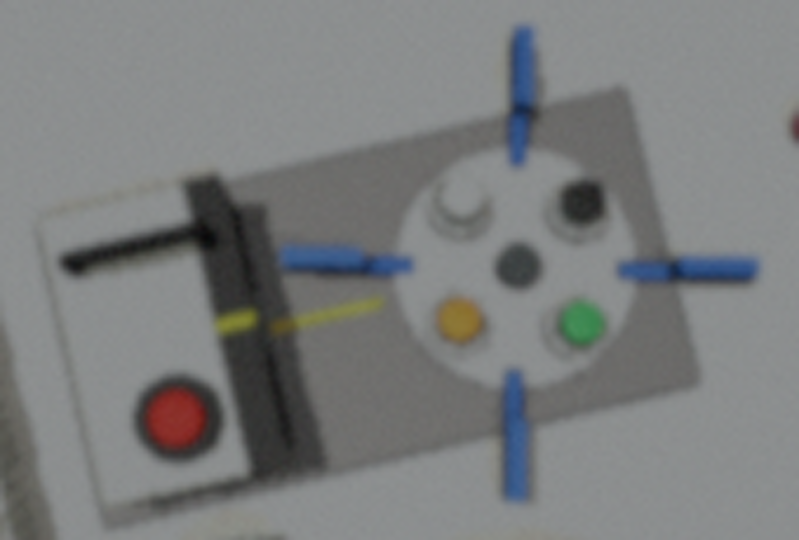

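Run:
```python
from h import *
f=lambda x,y,z:ray('top',175+x/4.7-.4,140+y/4.7-.4,z)[:2]
C=np.array([.5417,-.0875])
ang=lambda d:np.degrees(np.arctan2(d[1],d[0]))
for a,b,z in [((385,303),(275,328),.008),((700,380),(325,468),.008),((625,90),(225,185),.008),((215,180),(290,470),.118),((625,90),(700,380),.008)]:
    p,q=f(*a,z),f(*b,z);print(p,q,ang(q-p))
for z in (.1,.118):
    t=f(237,323,z);print('tick',z,t,ang(t-C),np.hypot(*(t-C)))
t=f(385,303,.008);print('line start',ang(t-C),np.hypot(*(t-C)))
t=f(518,265,.03);print('hub',t)
```

```text
[ 0.52738536 -0.01908227] [0.51549163 0.04133419] 101.13696876459998
[ 0.48017907 -0.18975286] [0.43865331 0.01614997] 101.40226207743869
[ 0.6414119  -0.15522144] [0.59487811 0.0667718 ] 101.838817537849
[0.58350001 0.06488871] [0.43855523 0.031258  ] -166.9371270506111
[ 0.6414119  -0.15522144] [ 0.48017907 -0.18975286] -167.91151754385515
tick 0.1 [0.51295901 0.05665837] 101.27527406375556 0.14699551088759294
tick 0.118 [0.51180865 0.05561737] 101.79715271908701 0.14620558614546034
line start 101.81719865603252 0.06989917527192234
hub [ 0.54418895 -0.09100432]
```

Request:
{"op": "step_arm", "data": {
  "commands": [
    {"translation": [30.2,-14.4,0],"roll": 0},
    {"translation": [30.2,-14.4,0],"roll": 0},
    {"translation": [30.2,-14.4,0],"roll": 0},
    {"translation": [30.2,-14.4,0],"roll": 0},
    {"translation": [30.2,-14.4,0],"roll": 0},
    {"translation": [30.2,-14.4,0],"roll": 0},
    {"translation": [30.2,-14.4,0],"roll": 0},
    {"translation": [30.2,-14.4,0],"roll": 0},
    {"translation": [30.2,-14.4,0],"roll": 0},
    {"translation": [30.2,-14.4,0],"roll": 0},
    {"translation": [30.2,-14.4,0],"roll": 0},
    {"translation": [30.2,-14.4,0],"roll": 0},
    {"translation": [30.2,-14.4,0],"roll": 0},
    {"translation": [30.2,-14.4,0],"roll": 0},
    {"translation": [30.2,-14.4,0],"roll": 0},
    {"translation": [30.2,-14.4,0],"roll": 0},
    {"translation": [30.2,-14.4,0],"roll": 0},
    {"translation": [30.2,-14.4,0],"roll": 0},
    {"translation": [30.2,-14.4,0],"roll": 0},
    {"translation": [30.2,-14.4,0],"roll": 0}
  ],
  "fingers": 0,
  "grip_force": 5
}}

```text
time: 2.92
tool_pos: [0.6477, -0.0512, 0.2266]
tool_rot: [3.141, 0.0, 0.293]
contact_force: [0.8, -0.6, 0.2]
opening: 0.0004
grip_force: 0.0
```

Request:
{"op": "step_arm", "data": {
  "commands": [
    {"translation": [0,0,0],"roll": -0.12},
    {"translation": [0,0,0],"roll": -0.12},
    {"translation": [0,0,0],"roll": -0.12},
    {"translation": [0,0,0],"roll": -0.12},
    {"translation": [0,0,0],"roll": -0.12},
    {"translation": [0,0,0],"roll": -0.12},
    {"translation": [0,0,0],"roll": -0.12},
    {"translation": [0,0,0],"roll": -0.12},
    {"translation": [0,0,0],"roll": -0.12},
    {"translation": [0,0,0],"roll": -0.12},
    {"translation": [0,0,0],"roll": -0.12},
    {"translation": [0,0,0],"roll": -0.12},
    {"translation": [0,0,0],"roll": -0.12},
    {"translation": [0,0,0],"roll": -0.12},
    {"translation": [0,0,0],"roll": -0.12},
    {"translation": [0,0,0],"roll": -0.12},
    {"translation": [0,0,0],"roll": -0.12},
    {"translation": [0,0,0],"roll": -0.12},
    {"translation": [0,0,0],"roll": -0.12},
    {"translation": [0,0,0],"roll": -0.12}
  ]
}}

```text
time: 4.58
tool_pos: [0.6467, -0.0526, 0.2265]
tool_rot: [-3.141, -0.0, 2.699]
contact_force: [0.1, 0.6, 0.4]
opening: 0.0008
grip_force: 0.0
```

Request:
{"op": "step_arm", "data": {
  "commands": [
    {"translation": [0,0,0],"roll": -0.1},
    {"translation": [0,0,0],"roll": -0.1},
    {"translation": [0,0,0],"roll": -0.1},
    {"translation": [0,0,0],"roll": -0.1},
    {"translation": [0,0,0],"roll": 0}
  ]
}}

```text
time: 5.0
tool_pos: [0.6467, -0.0526, 0.2265]
tool_rot: [-3.142, -0.0, 3.096]
contact_force: [0.4, -0.6, -0.8]
opening: 0.0003
grip_force: 0.0
```

Request:
{"op": "step_arm", "data": {
  "commands": [
    {"translation": [0,0,32],"roll": 0},
    {"translation": [0,0,32],"roll": 0},
    {"translation": [0,0,32],"roll": 0},
    {"translation": [0,0,32],"roll": 0},
    {"translation": [0,0,32],"roll": 0},
    {"translation": [0,0,30],"roll": 0},
    {"translation": [0,0,0],"roll": 0},
    {"translation": [0,-4,0],"roll": 0},
    {"translation": [0,-4,0],"roll": 0},
    {"translation": [0,-3,0],"roll": 0},
    {"translation": [0,0,0],"roll": 0}
  ]
}}

```text
time: 5.92
tool_pos: [0.6476, -0.0648, 0.0392]
tool_rot: [-3.141, 0.004, 3.091]
contact_force: [-0.0, -0.4, -0.6]
opening: 0.0009
grip_force: 0.0
```

Run:
```python
from h import *
im=read_camera('scene');c=im[150:300,150:330]
cv2.imwrite('pics/s1.png',cv2.cvtColor(cv2.resize(c,None,fx=4,fy=4,interpolation=cv2.INTER_CUBIC),cv2.COLOR_RGB2BGR))
```

```text
(no output)
```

View pics/s1.png

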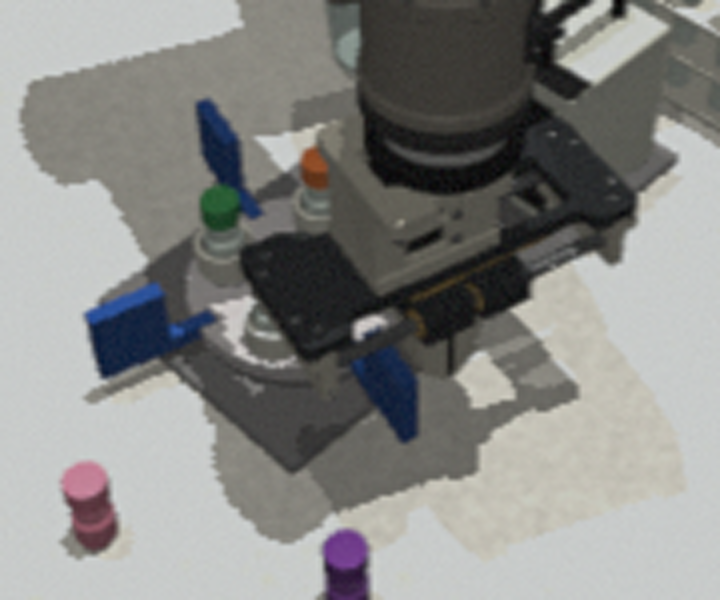

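The closed fingers, at about (440,350) in the crop, stand beside the +x paddle at (390,390), on the side I want to push from. I'll push it round along an arc.

Request:
{"op": "step_arm", "data": {
  "commands": [
    {"translation": [0,-2.5,0],"roll": 0},
    {"translation": [0,-2.5,0],"roll": 0},
    {"translation": [-0.9,-4.2,0],"roll": 0.04},
    {"translation": [-0.9,-4.2,0],"roll": 0.04},
    {"translation": [-0.9,-4.2,0],"roll": 0.04},
    {"translation": [-0.9,-4.2,0],"roll": 0.04},
    {"translation": [-0.9,-4.2,0],"roll": 0.04},
    {"translation": [-0.9,-4.2,0],"roll": 0.04},
    {"translation": [-0.9,-4.2,0],"roll": 0.04},
    {"translation": [-0.9,-4.2,0],"roll": 0.04},
    {"translation": [-0.9,-4.2,0],"roll": 0.04},
    {"translation": [-0.9,-4.2,0],"roll": 0.04}
  ]
}}

```text
time: 6.97
tool_pos: [0.6455, -0.1115, 0.0371]
tool_rot: [3.141, 0.001, 2.691]
contact_force: [0.3, -0.3, 0.3]
opening: 0.0009
grip_force: 0.4
```

```bash
cat >> h.py <<'E'
C=np.array([.5417,-.0875])
def tcp():
    o=observe();p=o['tool_pos'];y=o['tool_rot'][2];d=C-p[:2]
    X=np.array([np.cos(y),np.sin(y)]);Y=np.array([np.sin(y),-np.cos(y)])
    print('t',round(o['time'],2),'z',round(p[2],4),'yaw',round(y,3),'axis in tool mm',np.round([1000*d@X,1000*d@Y],1),'F',np.round(o['contact_force'],1))
E
python3 - <<'E'
from h import *
tcp()
for cam in ('top','scene'):
    im=read_camera(cam)
    for c,a in blobs(im,(45,90,60),(85,255,255),(180,140,345,250)):
        p=ray(cam,*c,.076)[:2]-C;print(cam,c,a,np.degrees(np.arctan2(p[1],p[0])),np.hypot(*p))
E
```

```text
t 6.97 z 0.0371 yaw 2.691 axis in tool mm [103.9 -23.6] F [ 0.3 -0.3  0.3]
scene [207.0212766  196.40425532] 47 -149.9302208448777 0.045120567569156556
```

Run:
```python
from h import *
im=read_camera('scene');c=im[150:300,150:330]
cv2.imwrite('pics/s2.png',cv2.cvtColor(cv2.resize(c,None,fx=4,fy=4,interpolation=cv2.INTER_CUBIC),cv2.COLOR_RGB2BGR))
for c,a in blobs(im,(45,90,60),(85,255,255),(180,140,345,250)):print(c,a)
```

```text
[207.22222222 196.7962963 ] 54
```

View pics/s2.png

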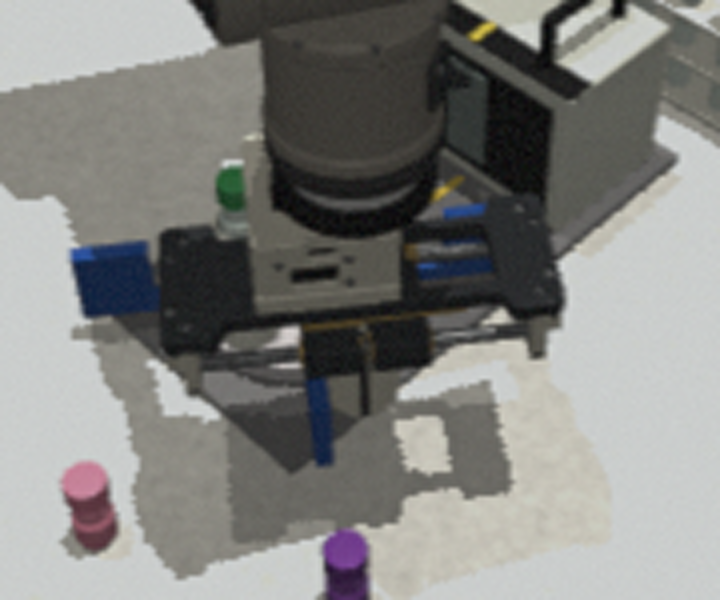

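Request:
{"op": "step_arm", "data": {
  "commands": [
    {"translation": [-0.9,-4.2,0],"roll": 0.04},
    {"translation": [-0.9,-4.2,0],"roll": 0.04},
    {"translation": [-0.9,-4.2,0],"roll": 0.04},
    {"translation": [-0.9,-4.2,0],"roll": 0.04},
    {"translation": [-0.9,-4.2,0],"roll": 0.04},
    {"translation": [-0.9,-4.2,0],"roll": 0.04},
    {"translation": [-0.9,-4.2,0],"roll": 0.04},
    {"translation": [-0.9,-4.2,0],"roll": 0.04},
    {"translation": [-0.9,-4.2,0],"roll": 0.04},
    {"translation": [-0.9,-4.2,0],"roll": 0.04},
    {"translation": [-0.9,-4.2,0],"roll": 0.04},
    {"translation": [-0.9,-4.2,0],"roll": 0.04},
    {"translation": [-0.9,-4.2,0],"roll": 0.04},
    {"translation": [-0.9,-4.2,0],"roll": 0.04},
    {"translation": [-0.9,-4.2,0],"roll": 0.04},
    {"translation": [-0.9,-4.2,0],"roll": 0.04},
    {"translation": [-0.9,-4.2,0],"roll": 0.04},
    {"translation": [-0.9,-4.2,0],"roll": 0.04},
    {"translation": [-0.9,-4.2,0],"roll": 0.04},
    {"translation": [-0.9,-4.2,0],"roll": 0.04}
  ]
}}

```text
time: 8.78
tool_pos: [0.5969, -0.1793, 0.0369]
tool_rot: [3.141, 0.0, 1.892]
contact_force: [-0.3, 0.9, -0.1]
opening: 0.0002
grip_force: 0.3
```

Run:
```python
from h import *
tcp()
for cam in ('top','scene'):
    im=read_camera(cam)
    for n,lo,hi in [('g',(45,90,60),(85,255,255)),('o',(5,130,100),(22,255,255))]:
      for c,a in blobs(im,lo,hi,(180,140,345,250)):
        p=ray(cam,*c,.076)[:2]-C;print(n,cam,c,a,np.degrees(np.arctan2(p[1],p[0])),np.hypot(*p))
```

```text
t 8.78 z 0.0369 yaw 1.892 axis in tool mm [104.5 -23.3] F [-0.3  0.9 -0.1]
g top [278.09433962 211.71698113] 53 156.05409863027066 0.04294062458211836
o top [268.86956522 187.5       ] 46 61.744867216816836 0.042967526043026866
g scene [222.325  190.7875] 80 156.86728239051482 0.038704849919050564
o scene [244.2238806  201.85074627] 67 60.55543189174532 0.0437354067285535
```

Request:
{"op": "step_arm", "data": {
  "commands": [
    {"translation": [-0.9,-4.2,0],"roll": 0.04},
    {"translation": [-0.9,-4.2,0],"roll": 0.04},
    {"translation": [-0.9,-4.2,0],"roll": 0.04},
    {"translation": [-0.9,-4.2,0],"roll": 0.04},
    {"translation": [-0.9,-4.2,0],"roll": 0.04},
    {"translation": [-0.9,-4.2,0],"roll": 0.04},
    {"translation": [-0.9,-4.2,0],"roll": 0.04},
    {"translation": [-0.9,-4.2,0],"roll": 0.04},
    {"translation": [-0.9,-4.2,0],"roll": 0.04},
    {"translation": [-0.9,-4.2,0],"roll": 0.04},
    {"translation": [-0.9,-4.2,0],"roll": 0.04},
    {"translation": [-0.9,-4.2,0],"roll": 0.04},
    {"translation": [-0.9,-4.2,0],"roll": 0.04},
    {"translation": [-0.9,-4.2,0],"roll": 0.04},
    {"translation": [-0.9,-4.2,0],"roll": 0.04},
    {"translation": [-0.9,-4.2,0],"roll": 0.04},
    {"translation": [-0.9,-4.2,0],"roll": 0.04},
    {"translation": [-0.5,-2.1,0],"roll": 0.02},
    {"translation": [-0.5,-2.1,0],"roll": 0.02},
    {"translation": [-0.5,-2.1,0],"roll": 0.02}
  ]
}}

```text
time: 10.55
tool_pos: [0.5206, -0.1936, 0.0369]
tool_rot: [3.141, 0.0, 1.153]
contact_force: [0.4, -0.5, 0.0]
opening: 0.0002
grip_force: 0.3
```

```bash
cat >> h.py <<'E'
def look():
  tcp()
  for cam in ('top','scene'):
    im=read_camera(cam)
    for n,lo,hi in [('g',(45,90,60),(85,255,255)),('o',(5,130,100),(22,255,255))]:
      for c,a in blobs(im,lo,hi,(180,140,345,250)):
        p=ray(cam,*c,.076)[:2]-C;print(n,cam,np.round(c,1),a,np.degrees(np.arctan2(p[1],p[0])),np.hypot(*p))
E
python3 -c "
from h import *
look()"
```

```text
t 10.55 z 0.0369 yaw 1.153 axis in tool mm [105.5 -23.8] F [ 0.4 -0.5  0. ]
g top [268.6 202. ] 56 110.80223876636981 0.04244634291369499
o top [278.7 178.2] 46 17.36713984994696 0.04442016181416523
g scene [236.1 193.1] 77 107.38258399148599 0.03931863873203427
o scene [239.7 212.5] 67 16.499947735262946 0.04467676112007879
```

Request:
{"op": "step_arm", "data": {
  "commands": [
    {"translation": [-0.5,-2.1,0],"roll": 0.02},
    {"translation": [-0.5,-2.1,0],"roll": 0.02},
    {"translation": [-0.5,-2.1,0],"roll": 0.02},
    {"translation": [-0.5,-2.1,0],"roll": 0.02},
    {"translation": [-0.5,-2.1,0],"roll": 0.02},
    {"translation": [-0.4,-2.1,0],"roll": 0.02},
    {"translation": [-0.4,-2.1,0],"roll": 0.02},
    {"translation": [0,0,0],"roll": 0},
    {"translation": [0,0,0],"roll": 0},
    {"translation": [0,5,0],"roll": 0},
    {"translation": [0,5,0],"roll": 0},
    {"translation": [0,0,0],"roll": 0}
  ]
}}

```text
time: 11.65
tool_pos: [0.5155, -0.196, 0.0369]
tool_rot: [3.14, 0.0, 1.013]
contact_force: [1.0, 0.0, 0.3]
opening: 0.0004
grip_force: 0.0
```

Run:
```python
from h import *
look()
im=read_camera('top')
c=im[140:255,175:345];cv2.imwrite('pics/crop1.png',cv2.cvtColor(cv2.resize(c,None,fx=4.7,fy=4.7,interpolation=cv2.INTER_CUBIC),cv2.COLOR_RGB2BGR))
```

```text
t 11.65 z 0.0369 yaw 1.013 axis in tool mm [105.9 -35.2] F [1.  0.  0.3]
g top [267.6 199.5] 53 102.03889897621225 0.04290953652648071
o top [281.2 177.5] 47 8.989991838440444 0.04449763400422894
g scene [238.2 194.6] 83 97.51494569779635 0.039184567508465315
o scene [237.7 214.1] 72 8.575667537649235 0.044966959445201335
```

View pics/crop1.png

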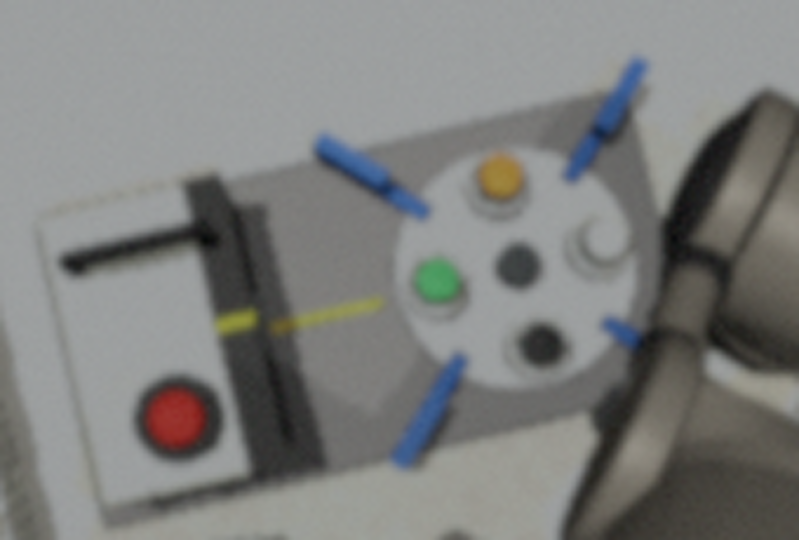

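The green cap is at about (437,281) in the crop, level with the yellow line's extension to the hub. It measures about 102° against a lamp direction of about 101.5°, so it is lined up. I'll go up and over to the button.

Request:
{"op": "step_arm", "data": {
  "commands": [
    {"translation": [0,0,-20],"roll": 0},
    {"translation": [0,0,-30],"roll": 0},
    {"translation": [0,0,-30],"roll": 0},
    {"translation": [0,0,-30],"roll": 0},
    {"translation": [0,0,-30],"roll": 0},
    {"translation": [0,0,-30],"roll": 0},
    {"translation": [0,0,-10],"roll": 0},
    {"translation": [21.3,-19.2,0],"roll": 0},
    {"translation": [21.3,-19.2,0],"roll": 0},
    {"translation": [21.3,-19.2,0],"roll": 0},
    {"translation": [21.3,-19.2,0],"roll": 0},
    {"translation": [21.3,-19.2,0],"roll": 0},
    {"translation": [21.3,-19.2,0],"roll": 0},
    {"translation": [21.3,-19.2,0],"roll": 0},
    {"translation": [21.3,-19.2,0],"roll": 0},
    {"translation": [21.3,-19.2,0],"roll": 0},
    {"translation": [21.3,-19.2,0],"roll": 0},
    {"translation": [0,0,0],"roll": 0},
    {"translation": [0,0,0],"roll": 0}
  ]
}}

```text
time: 13.38
tool_pos: [0.4635, 0.0883, 0.2162]
tool_rot: [-3.141, 0.001, 1.016]
contact_force: [0.3, 0.5, 0.5]
opening: 0.0007
grip_force: 0.0
```

Run:
```python
from h import *
look();print(observe()['tool_pos'])
im=read_camera('scene')
for lo,hi in [((0,150,60),(7,255,255)),((172,150,60),(180,255,255))]:
  for c,a in blobs(im,lo,hi,(240,120,300,160)): print(c,a,ray('scene',*c,.13),ray('scene',*c,.14))
cv2.imwrite('pics/s3.png',cv2.cvtColor(cv2.resize(im[90:240,180:360],None,fx=4,fy=4,interpolation=cv2.INTER_CUBIC),cv2.COLOR_RGB2BGR))
```

```text
t 13.38 z 0.2162 yaw 1.016 axis in tool mm [-108.2  159.1] F [0.3 0.5 0.5]
g top [267.6 199.5] 53 102.03889897621225 0.04290953652648071
o top [281.  177.3] 47 9.395202946597664 0.04503738343242438
g scene [238.2 193.8] 71 100.17415000301804 0.04091896343884068
o scene [237.8 214. ] 69 8.897872634218674 0.044870798504008165
[0.46408511 0.08678579 0.21633715]
[268.8125   138.265625] 64 [0.46046548 0.08804804 0.13      ] [0.471116   0.08018631 0.14      ]
```

View pics/s3.png

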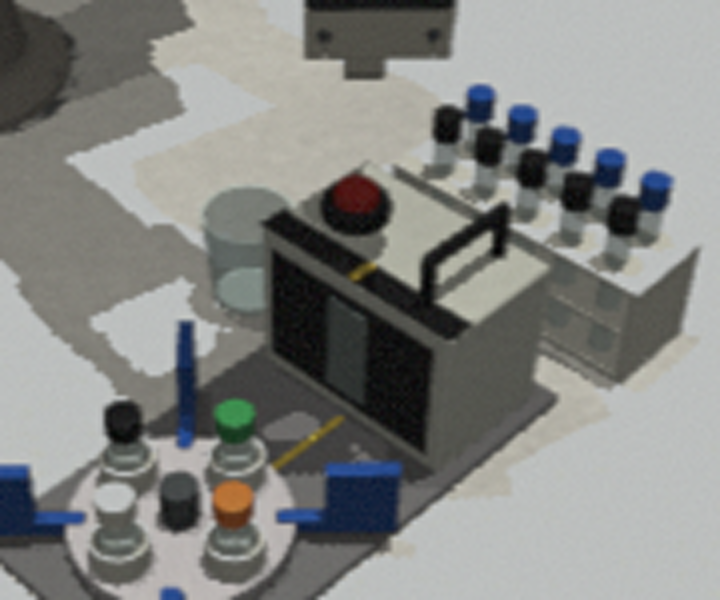

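The vial is still lined up (about 100–102°). The tool is directly above the red button, which is at (355,195) in this crop, so I'll descend on it.

Request:
{"op": "step_arm", "data": {
  "commands": [
    {"translation": [0,0,25],"roll": 0},
    {"translation": [0,0,25],"roll": 0},
    {"translation": [0,0,20],"roll": 0},
    {"translation": [0,0,0],"roll": 0},
    {"translation": [0,0,2],"roll": 0},
    {"translation": [0,0,2],"roll": 0},
    {"translation": [0,0,2],"roll": 0},
    {"translation": [0,0,0],"roll": 0},
    {"translation": [0,0,0],"roll": 0}
  ]
}}

```text
time: 14.28
tool_pos: [0.4646, 0.0872, 0.1414]
tool_rot: [3.14, -0.001, 1.013]
contact_force: [0.9, -0.1, 0.1]
opening: 0.0008
grip_force: 0.0
```

Request:
{"op": "step_arm", "data": {
  "commands": [
    {"translation": [0,0,2],"roll": 0},
    {"translation": [0,0,2],"roll": 0},
    {"translation": [0,0,0],"roll": 0}
  ]
}}

```text
time: 14.53
tool_pos: [0.4647, 0.0872, 0.1369]
tool_rot: [3.14, -0.001, 1.013]
contact_force: [1.3, -0.5, 2.9]
opening: 0.0005
grip_force: 1.6
```

Request:
{"op": "step_arm", "data": {
  "commands": [
    {"translation": [0,0,2],"roll": 0},
    {"translation": [0,0,1],"roll": 0},
    {"translation": [0,0,0],"roll": 0}
  ]
}}

```text
time: 14.78
tool_pos: [0.4647, 0.0873, 0.1342]
tool_rot: [3.14, -0.001, 1.013]
contact_force: [1.2, -0.7, 6.4]
opening: 0.0005
grip_force: 2.9
```

Request:
{"op": "step_arm", "data": {
  "commands": [
    {"translation": [0,0,1],"roll": 0},
    {"translation": [0,0,1],"roll": 0},
    {"translation": [0,0,0],"roll": 0},
    {"translation": [0,0,0],"roll": 0}
  ]
}}

```text
time: 15.12
tool_pos: [0.4648, 0.0873, 0.1339]
tool_rot: [3.139, -0.001, 1.013]
contact_force: [-4.0, -0.4, 22.2]
opening: 0.0003
grip_force: 11.1
```

Request:
{"op": "step_arm", "data": {
  "commands": [
    {"translation": [0,0,-3.5],"roll": 0},
    {"translation": [0,0,0],"roll": 0},
    {"translation": [0,0,0],"roll": 0}
  ]
}}

```text
time: 15.37
tool_pos: [0.4647, 0.0872, 0.1356]
tool_rot: [3.14, -0.001, 1.013]
contact_force: [1.9, 0.6, 3.7]
opening: 0.0008
grip_force: 2.0
```

Request:
{"op": "step_arm", "data": {
  "commands": [
    {"translation": [0,0,-2],"roll": 0},
    {"translation": [0,0,0],"roll": 0},
    {"translation": [0,0,0],"roll": 0}
  ]
}}

```text
time: 15.62
tool_pos: [0.4644, 0.0873, 0.1372]
tool_rot: [3.141, -0.0, 1.013]
contact_force: [1.8, -0.1, 2.9]
opening: 0.0001
grip_force: 1.5
```

Request:
{"op": "step_arm", "data": {
  "commands": [
    {"translation": [0,0,-1.5],"roll": 0},
    {"translation": [0,0,0],"roll": 0},
    {"translation": [0,0,0],"roll": 0}
  ]
}}

```text
time: 15.87
tool_pos: [0.464, 0.0873, 0.1386]
tool_rot: [-3.141, 0.0, 1.013]
contact_force: [1.7, 0.0, 1.9]
opening: 0.0004
grip_force: 1.1
```

The force–height slope (about 0.6 N/mm, still 1.9 N at 0.1386, hard stop at 0.1339) fits the full 6 mm travel. I'll retreat and check.

Request:
{"op": "step_arm", "data": {
  "commands": [
    {"translation": [0,0,-10],"roll": 0},
    {"translation": [0,0,-25],"roll": 0},
    {"translation": [0,0,-25],"roll": 0},
    {"translation": [0,0,-25],"roll": 0},
    {"translation": [0,0,-10],"roll": 0},
    {"translation": [0,0,0],"roll": 0},
    {"translation": [0,0,0],"roll": 0},
    {"translation": [0,0,0],"roll": 0}
  ]
}}

```text
time: 16.53
tool_pos: [0.4631, 0.0872, 0.2322]
tool_rot: [-3.139, 0.002, 1.013]
contact_force: [-0.1, -1.1, 0.5]
opening: 0.0006
grip_force: 0.0
```

Run:
```python
from h import *
look()
im=read_camera('scene')
cv2.imwrite('pics/s4.png',cv2.cvtColor(cv2.resize(im[90:290,100:360],None,fx=3,fy=3,interpolation=cv2.INTER_CUBIC),cv2.COLOR_RGB2BGR))
```

```text
t 16.53 z 0.2322 yaw 1.013 axis in tool mm [-106.6  159.2] F [-0.1 -1.1  0.5]
g top [267.6 199.5] 54 101.86570398379952 0.04276507218427385
o top [281.1 177.4] 48 9.241402911470546 0.04487419608098377
g scene [238.3 193.5] 68 101.11979895278162 0.041940445094282165
o scene [237.8 214. ] 68 9.075642819240851 0.044940900924272775
```

View pics/s4.png

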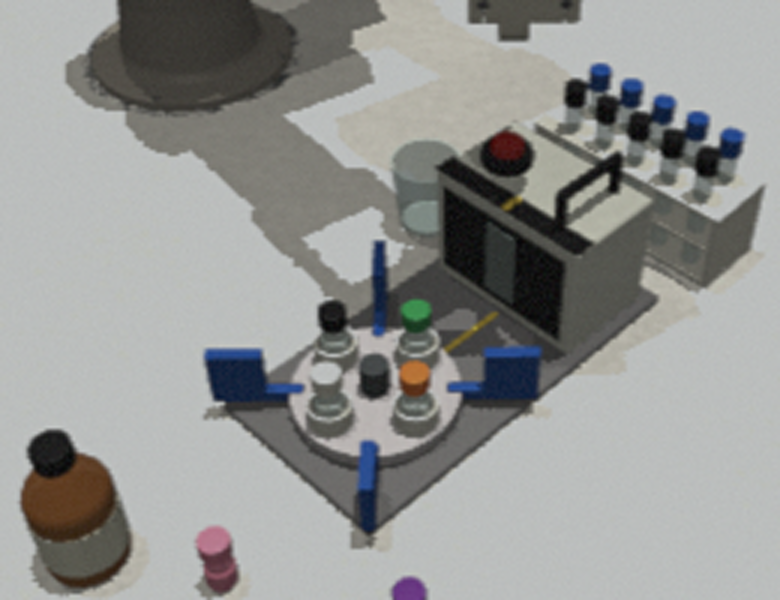

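The green vial at (416,320) faces the window on the yellow line. All four vials are upright, the button at (507,147) is up, and the bottle, beaker and rack haven't moved. I'm handing in.

```bash
python3 -c "
from cell import *
print(hand_in())"
```

```text
the job is handed in; nothing more can be done
None
```

The job is handed in: the green-capped vial stands in front of the lamp window within about 1° of its middle, the button was pressed fully down and let go, and nothing else was moved; the hand-in call gave no verdict.

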